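# Hang the washed spacer to dry and turn the fan up three clicks

## Robot

A 7-joint arm with a two-finger parallel gripper is mounted at the origin on a cart in front of the work surface, level with it; the furniture and walls round the work are solid. World frame = base frame: x ahead of the robot, y to its left, z up, the work surface at z = 0. Lengths are in m, angles in rad, forces in N, time in s.
With the tool pointing down it reaches from about 0.35 to 0.775 m from the base axis. Payload 3.1 kg.
Tool frame: the origin (TCP) lies at the centre of the arm's flange, where the gripper is bolted on; the fingertips stand 173 mm ahead of it and the grasp point (between the pads) lies 155 mm ahead of it (tips_ahead is the distance from the TCP to the fingertips, in m); z points along the fingers, y is the line along which they close (so a half turn about z gives the same grasp; the last joint's range is limited). The gripper opens to 85 mm and grips with 20 to 120 N. Pads are 22 mm wide; open, the fingers measure 114 mm over their backs; the gripper's body (76 mm by 85 mm) begins 54 mm behind the grasp point. The pads swing forward as they close: fully open they stand 13 mm farther back than shut.
Start: joints at [-1.363, 0.311, 0.014, 1.512, -0.004, 1.319, -0.027], TCP at [0.136, 0.533, 0.405] pointing down, gripper open.
Joint ranges: [-2.7, 2.7], [-0.3, 1.91], [-1.27, 1.3], [0.12, 2.57], [-1.44, 4.58], [0.2, 2.03], [-3.05, 3.05]. Speed limits (rad/s): [2.79, 2.79, 3.14, 3.14, 3.14, 3.14, 3.14].

## Interface

Orientations are given as a unit quaternion [w, x, y, z].
In Python, from station import * gives the robot as it stands. The module is installed in compiled form; this text tells all that it offers.
- The arm moves only by the tool jog_arm, never from a script. Its argument "increments" is text: rows parted by semicolons, each of 7 numbers parted by spaces: the shift along the world's x, y, z in mm, then the turn, a rotation vector about the world's x, y, z in degrees, then the opening, from 0 (shut) to 1 (fully open). In form: x y z ax ay az grip; .... A call has 1 to 12 rows; each row shifts and turns the commanded pose from where the row before left it; what a row does not reach is not made up. A row lasts 1/8 s, in which the tool goes at most 62.5 mm and 10.7 degrees, less where a joint would pass 70% of its speed; a pose out of reach is approached as far as the arm can. A call with a gripper value outside its range is refused whole. The fingers move at their own pace and stop on an object; the grip force is fixed at half the most. Time passes only in rows, so rows that do not move let the fingers close. It gives the time, the measured TCP pose, the force, the opening and the grip force at its end, in the units of the state.
- observe(): the state, without advancing time (a new reading comes with each control period).
- read_camera(name): name is "scene" or "top" or "wrist"; returns the picture (420x560x3 uint8, red, green, blue); there is no depth.
- camera_model(name): a dict with "fx", "fy", "cx", "cy" (pixels), "eye" and "orientation" of the camera in the world; the wrist camera has in their place "T_tool_cam" (4x4, takes a point from camera to tool coordinates, whose origin is the TCP and whose axes are the flange's). Camera axes: x right, y down, z forward; pixel columns grow to the right and rows downward; lengths in m; the calibration is good to about 2 mm. A picture is of the moment at which its call begins: read the wrist's pose just before it. camera_model takes no time and is no camera call.
- hand_in(): hands the job in; it is judged then, once.
The state is a dict: "time_s": time; "joint_pos": joint angles; "qd": joint speeds; "tau": joint torques, N m; "tool_pos": TCP position; "orientation": TCP orientation; "wrist_force": force on the tool from outside, world axes, zero at the start; "ft_torque": the same for the moment, N m; "grip_width": opening from 0.0 (shut) to 1.0 (fully open); "grip_force": force on a finger pad.
Only numpy, scipy, OpenCV 4.12 (cv2) and the standard library are available. Lean on these libraries where they do the work, as an engineer would, in place of code of your own. Each camera call takes 0.05 s, during which the arm holds its last target. There are 200 camera calls.

## Task

Take the larger of the two aluminium wheel spacer rings out of the drip rack and hang it on the J-hook in front of the fan dryer, leaving the smaller ring where it stands. Then turn the fan's selector knob up, clockwise seen from above, by exactly three clicks from where it now stands. Let go of both and do not shift the things lying round about.

Things in the scene. Friction and masses are not known exactly. Their poses are not given: they have to be found in the camera images.
- large_spacer: The ring to hang: flat aluminium wheel spacer, outer diameter 144 mm, hole 88 mm, 14 mm thick, five dark bolt holes, about 0.4 kg. Stands on edge in one of the drip rack's two slots, top about 170 mm above the bench, leaning slightly. Origin: ring centre; x = the ring's axis, flat faces at x = +-7 mm. Its rim is 28 mm deep radially: tips less than 28 mm below the top stay out of the hole.
- small_spacer: The ring to leave alone: the same kind, outer diameter 112 mm, hole diameter 68 mm, 14 mm thick, four bolt holes; it stands on edge in the other slot, its top edge about 136 mm above the bench. Origin: centre; x axis is the ring's axis.
- drip_rack: Fixed low grey tray, 200 mm (along its x) x 130 mm, with two steel-wire slots at x = -50 and +50 mm; either may hold the larger ring. A slot is a pair of upright wire hoops 17 mm apart, 100 mm wide in y, 71 mm high; the ring stands between them on two bars, its axis along x, and is lifted straight up. Origin: centre of the underside, z up.
- fan_dryer: Fixed grey blower box, 110 mm (x) x 250 mm (y) x 160 mm high, a round wire fan grille at the left of its front, a steel J-hook above the grille and a selector knob on its flat top at the right. Origin: centre of the underside; its front faces its own -x (roughly toward the robot), y to its left, z up.
- hook_saddle (a point): Top of the 10 mm round hook bar at its shallow lowest place, where the hung ring's rim rests; 201 mm above the bench. Axes as fan_dryer. The bar runs along x from a low post 75 mm behind (+x; nothing there rises over 5 mm above this point) to the upturned tip in front (-x). A ring hung here has its axis along x and its centre about 44 mm below this point.
- hook_tip (a point): Top of the upturned end of the J-hook, 45 mm in front of (-x) and 26 mm above hook_saddle; the upturn begins 30 mm in front of the saddle. A ring comes from in front, its hole passing over this tip, then back (+x) and down onto the saddle.
- fan_knob (a joint): Angle of the selector knob in rad: 0 at its lowest setting, growing clockwise seen from above, to 2.18. It clicks every 0.436 rad (25 degrees): six settings 0, 0.436, 0.873, 1.309, 1.745, 2.182, hard stops at both ends. A sprung detent (about 0.1 N m) draws it into the nearest setting when let go. It starts at one of the first three settings.
- knob_grip (a point): On the knob's upright turning axis, in its black bar grip. The bar is 40 mm long, 14 mm wide, 32 mm tall, from 20 mm below this point (round skirt, 42 mm across) to 12 mm above; the box's top is 28 mm below. x points along the bar to the nose and white line, y across the 14 mm. It turns with the knob: at 0 the nose points 62.5 degrees left of the fan_dryer's +x, then swings right.
- knob_pointer (a point): Tip of the pointed nose at the knob's foot, 26 mm from the turning axis along the bar; it points at one of six white tick marks that grow longer with the fan speed.
- pressure_gauge: Bystander to leave alone: round black pressure gauge, 101 x 76 x 38 mm, lying near the front edge of the bench.
- pliers_red: Bystander to leave alone: red-handled pliers, 69 x 185 x 22 mm, lying near the front edge, before the dryer.
- drift_punch: Bystander to leave alone: grey steel drift punch, 12 mm thick, 148 mm long, lying between the drip rack and the dryer.
- safety_glasses: Bystander to leave alone: black safety glasses, 87 x 126 x 46 mm, at the right end of the work.

How it is judged:
On the way, in this order (a step that is already met when the one before it is completed fails the run):
1. the larger ring hangs on the hook and is let go (x of large_spacer in the frame of hook_saddle between -0.034 and 0.045 m and y of large_spacer in the frame of hook_saddle between -0.015 and 0.015 m and z of large_spacer in the frame of hook_saddle between -0.052 and -0.036 m and angle between the x axis of large_spacer and the x axis of hook_saddle, either way round below 0.35 rad and contact force between large_spacer and the fingers below 0.1 N and linear speed of large_spacer below 0.05 m/s), for 0.2 s.
2. the knob stands three clicks clockwise of where it started (distance of knob_pointer from where it was at the start of the episode between 0.0287 and 0.0345 m and contact force between fan_dryer and the fingers below 0.1 N), for 0.2 s.
At the end, for the whole second after the job is handed in: Larger ring hangs still and released, centre 36-52 mm below hook_saddle, within 15 mm sideways, 34 mm in front to 45 mm behind, axis within 0.35 rad of the bar; knob at rest 75 deg (+-8) clockwise of its start; smaller ring and bystanders within 30 mm of their starts (all of step 1 and distance of knob_pointer from where it was at the start of the episode between 0.0287 and 0.0345 m and velocity of joint fan_knob between -0.05 and 0.05 rad/s); the robot touches nothing.
It fails at once if the small spacer is shifted by more than 30 mm (distance of small_spacer from where it was at the start of the episode above 0.03 m).
It fails at once if the pressure gauge is shifted by more than 30 mm (distance of pressure_gauge from where it was at the start of the episode above 0.03 m).
It fails at once if the red pliers are shifted by more than 30 mm (distance of pliers_red from where it was at the start of the episode above 0.03 m).
It fails at once if the drift punch is shifted by more than 30 mm (distance of drift_punch from where it was at the start of the episode above 0.03 m).
It fails at once if the safety glasses are shifted by more than 30 mm (distance of safety_glasses from where it was at the start of the episode above 0.03 m).
It also fails if it takes over 56 s, if anything falls off the work surface, if the arm or the gripper's body presses on something with over 40 N, if the wrist force passes 120 N, or if a joint passes its speed limit or range.

## Working session

There is one attempt and no reset: what is moved stays moved. The work goes in short steps, Python scripts to look and compute and a tool call to move; the robot and the scene stay as the last step left them, time stands still between calls to the robot, and variables do not carry over. Pictures are saved under pics/ and viewed, at most 10 in all, crops included, and the job is handed in when it is done.

Besides the shell and the picture viewer there is one more tool, called after ">>>" as a command line: name --argument value ..., lists and objects as JSON in quotes. jog_arm: Moves the arm, as the interface text tells. Its arguments: {"type":"object","properties":{"increments":{"type":"string"}},"required":["increments"]}

```bash
mkdir -p pics
python3 - <<'E'
from station import *
import cv2,numpy as np
for n in("scene","top"):
    im=read_camera(n); cv2.imwrite(f"pics/{n}0.png",cv2.resize(im[:,:,::-1],(784,588),interpolation=cv2.INTER_CUBIC)); np.save(n+"0.npy",im); print(n,camera_model(n))
print(camera_model("wrist")); s=observe(); print(s["time_s"],s["tool_pos"],s["orientation"],s["grip_width"])
E
```

```text
scene {'fx': 499.4061373769955, 'fy': 499.4061373769955, 'cx': 274.67614303610014, 'cy': 217.7988906659073, 'eye': array([-0.2068013 , -1.3302131 ,  0.80432679]), 'orientation': array([-0.52183845,  0.81432306, -0.20732614,  0.14689605])}
top {'fx': 383.10315370355255, 'fy': 383.10315370355255, 'cx': 277.8131231421129, 'cy': 213.05814293245942, 'eye': array([ 0.32591586, -0.09147904,  1.25361983]), 'orientation': array([ 0.07148738, -0.6984759 ,  0.70902392, -0.06562044])}
{'fx': 317.70793915811004, 'fy': 317.70793915811004, 'cx': 282.7928821201312, 'cy': 204.73706986754283, 'T_tool_cam': array([[ 4.29154078e-04, -9.55192050e-01, -2.95986426e-01,
         7.50682832e-02],
       [ 9.99999186e-01,  5.41697893e-05,  1.27509623e-03,
        -5.82152004e-04],
       [-1.20192826e-03, -2.95986732e-01,  9.55191295e-01,
         3.08648325e-02],
       [ 0.00000000e+00,  0.00000000e+00,  0.00000000e+00,
         1.00000000e+00]])}
0.1 [0.13587053 0.53265418 0.40374213] [-8.98142048e-05  1.24531550e-01  9.92215095e-01 -1.04403654e-03] 0.9989900827991309
```

View pics/scene0.png

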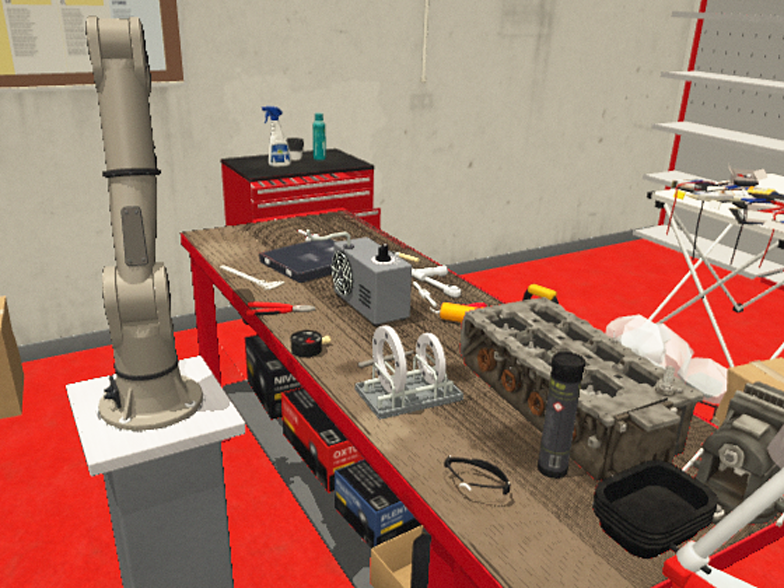

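View pics/top0.png

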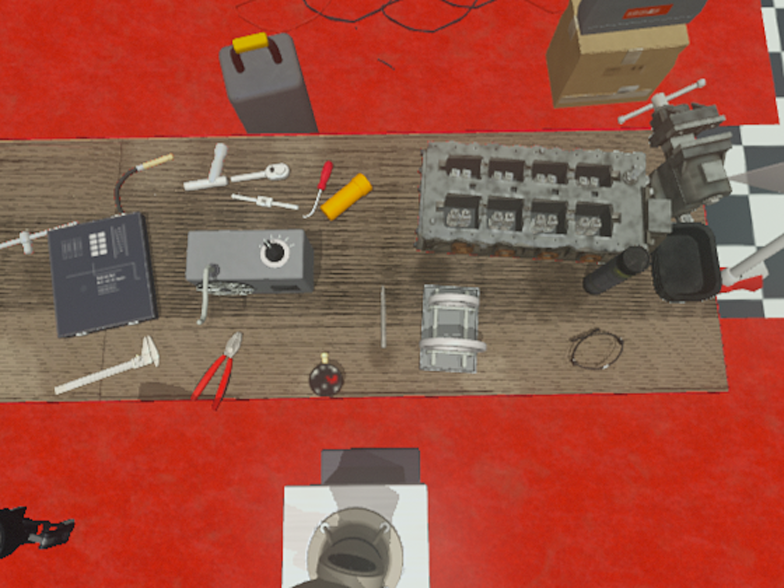

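The larger ring is in the near slot (the front one, around (452,344) in the top view). The fan is at about (250,262), with the hook at its left. I'll enlarge crops next.

Run:
```python
import cv2,numpy as np
t=np.load("top0.npy")[:,:,::-1]; s=np.load("scene0.npy")[:,:,::-1]
def c(im,x,y,w,h,k): return cv2.resize(im[y:y+h,x:x+w],None,fx=k,fy=k,interpolation=cv2.INTER_CUBIC)
# top: rack x 290..355,y 195..270 ; fan x 125..230,y 155..235
a=c(t,290,195,65,75,6); b=c(t,130,158,100,75,4)
o=np.zeros((450,800,3),np.uint8); o[:450,:390]=a; o[:300,400:800]=b; cv2.imwrite("pics/tc.png",o)
a=c(s,225,160,75,75,5); b=c(s,250,225,85,75,5)
o=np.zeros((400,800,3),np.uint8); o[:375,:375]=a; o[:375,375:800]=b; cv2.imwrite("pics/sc.png",o)
```

```text
(no output)
```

View pics/tc.png

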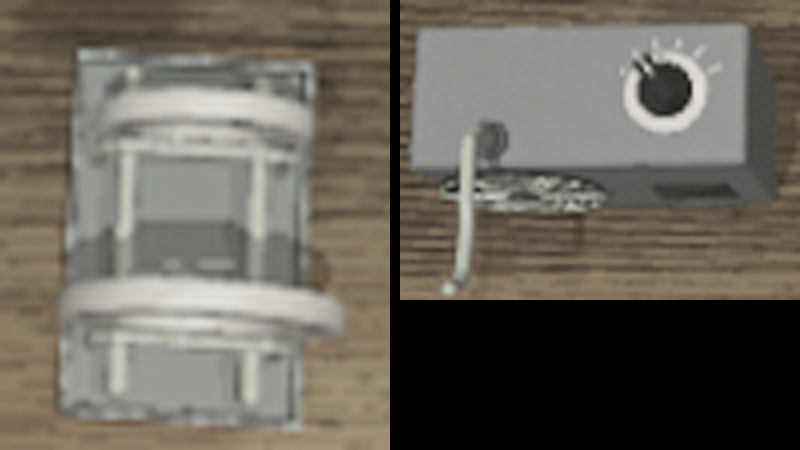

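View pics/sc.png

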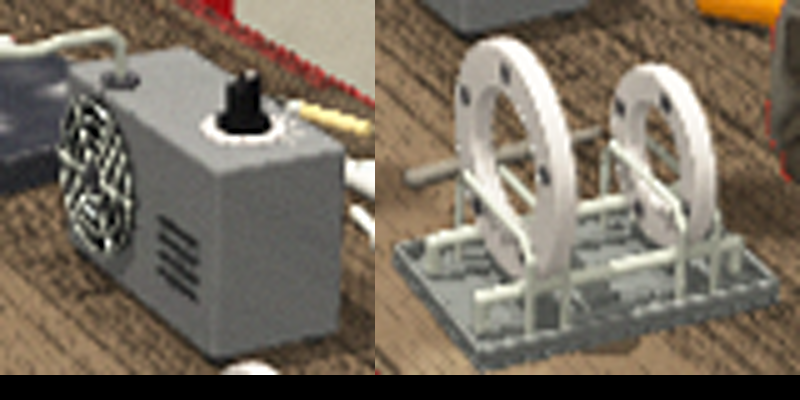

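```bash
cat > h.py <<'E'
from station import *
import numpy as np
from scipy.spatial.transform import Rotation as R
def q(w): return R.from_quat([w[1],w[2],w[3],w[0]])
def cam(n,s=None):
    m=camera_model(n)
    if n=="wrist":
        T=np.array(m["T_tool_cam"]); r=q(s["orientation"]).as_matrix()
        return m,np.array(s["tool_pos"])+r@T[:3,3],r@T[:3,:3]
    return m,np.array(m["eye"]),q(m["orientation"]).as_matrix()
def onz(n,u,v,z,s=None):
    m,e,r=cam(n,s); d=r@[(u-m["cx"])/m["fx"],(v-m["cy"])/m["fy"],1]
    return (e+d*(z-e[2])/d[2])
def proj(n,p,s=None):
    m,e,r=cam(n,s); c=r.T@(np.array(p)-e); return np.round([m["cx"]+m["fx"]*c[0]/c[2],m["cy"]+m["fy"]*c[1]/c[2]],1)
E
python3 - <<'E'
from h import *
np.set_printoptions(precision=4,suppress=True)
r=lambda x,y,z:onz("top",290+x/6-.4,195+y/6-.4,z)[:2]
f=lambda x,y,z:onz("top",130+(x-400)/4-.4,158+y/4-.4,z)[:2]
print("tray",[r(*p,.012) for p in((80,48),(315,62),(298,428),(60,415))])
print("ringL ends",r(62,300,.1),r(342,313,.1),"top",r(200,290,.17))
print("ringS ends",r(100,115,.08),r(310,125,.08),"top",r(205,102,.136))
B=[f(*p,.16) for p in((416,30),(747,25),(742,165),(412,168))];print("box",B,np.mean(B,0))
print("post",f(468,138,.2),"bend",f(465,270,.2),"tip",f(450,289,.225))
k=f(665,88,.185);print("knob",k,"skirt",f(665,92,.165),"topline",f(645,65,.2)-f(665,90,.2))
E
```

```text
tray [array([ 0.6042, -0.1667]), array([ 0.5942, -0.2961]), array([ 0.394 , -0.2777]), array([ 0.4028, -0.1506])]
ringL ends [ 0.4548 -0.1489] [ 0.4461 -0.2892] top [ 0.4507 -0.2107]
ringS ends [ 0.5532 -0.172 ] [ 0.5461 -0.2808] top [ 0.548  -0.2203]
box [array([0.6943, 0.3458]), array([0.6939, 0.0977]), array([0.5865, 0.0996]), array([0.5882, 0.3426])] [0.6407 0.2214]
post [0.5999 0.288 ] bend [0.5048 0.2852] tip [0.4876 0.2858]
knob [0.6388 0.1521] skirt [0.6416 0.1566] topline [0.0188 0.0149]
```

Measured from the crops:
- Rack yaw is about -4°, and the larger ring is at about (0.450, -0.216).
- The hook saddle is at about (0.532, 0.287) and the fan yaw is about 0°.
- The knob is at (0.639, 0.154), with its nose about 38° left, so it stands at setting 1.

I'll move over the ring now.

>>> jog_arm --increments "25 -31 0 0 0 -3.5 1;25 -31 0 0 0 -3.5 1;25 -31 0 0 0 -3.5 1;25 -31 0 0 0 -3.5 1;25 -31 0 0 0 -3.5 1;25 -31 0 0 0 -3.5 1;25 -31 0 0 0 -3.5 1;25 -31 0 0 0 -3.5 1;24 -35 0 0 0 -3.5 1;6 -36 0 0 0 -3.5 1;6 -36 0 0 0 -3.5 1;6 -36 0 0 0 -3.5 1"

```text
time_s: 1.6
tool_pos: [0.3772, 0.1403, 0.4044]
orientation: [-0.001, 0.473, 0.881, -0.0]
wrist_force: [-0.1, 0.5, 0.1]
grip_width: 0.998
grip_force: 0.0
```

>>> jog_arm --increments "6 -36 0 0 0 -3.7 1;6 -36 0 0 0 -3.7 1;6 -36 0 0 0 -3.7 1;6 -36 0 0 0 -3.7 1;8 -36 0 0 0 -3.7 1;8 -36 0 0 0 -3.7 1;8 -36 0 0 0 -3.7 1;8 -36 0 0 0 -3.7 1;4 -36 0 0 0 -3.7 1;0 -36 0 0 0 -3.7 1;0 0 0 0 0 0 1;0 0 0 0 0 0 1"

```text
time_s: 3.1
tool_pos: [0.4376, -0.2172, 0.4043]
orientation: [-0.001, 0.727, 0.687, 0.0]
wrist_force: [0.4, -0.2, 0.9]
grip_width: 1.002
grip_force: 0.0
```

```bash
cat > w.py <<'E'
from h import *
import sys,cv2,json
def snap(name):
    s=observe(); im=read_camera("wrist"); cv2.imwrite(f"pics/{name}.png",cv2.resize(im[:,:,::-1],None,fx=1.4,fy=1.4,interpolation=cv2.INTER_CUBIC))
    json.dump({k:np.array(s[k]).tolist() for k in("tool_pos","orientation")},open(name+".json","w"))
    m=q(s["orientation"]).as_matrix(); print(s["time_s"],np.round(s["tool_pos"],4),"y yaw",np.degrees(np.arctan2(m[1,1],m[0,1])),"z",m[:,2].round(3),s["wrist_force"])
snap(sys.argv[1])
E
python3 w.py w1
```

```text
3.1 [ 0.4376 -0.2172  0.4043] y yaw -3.2746416587778486 z [-0.001  0.002 -1.   ] [ 0.44454413 -0.1904219   0.91774193]
```

View pics/w1.png

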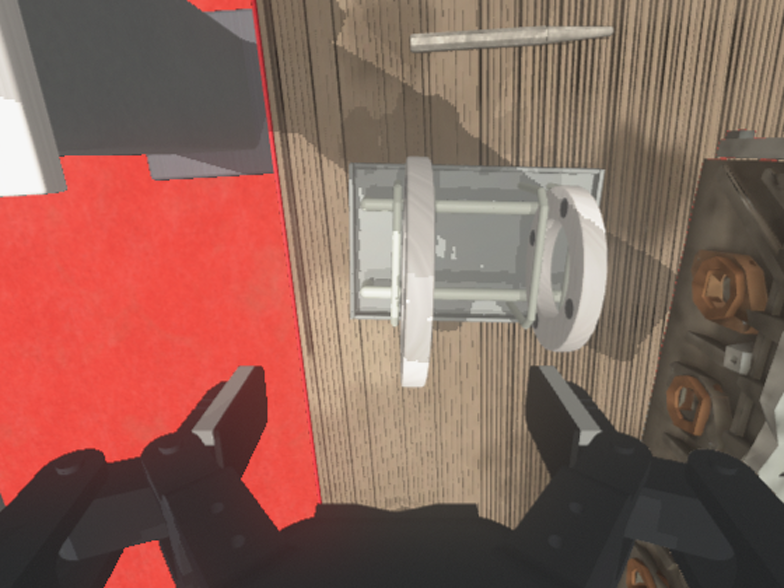

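Wrist view: the large ring's rim runs edge-on from (419,157) to (414,387), about 28 px wide (405 to 433 at row 270). I'll fit the ring pose to it.

Run:
```python
from h import *
import json
from scipy.optimize import least_squares
s=json.load(open("w1.json")); m,e,r=cam("wrist",s)
def P(p): c=(p-e)@r; return np.c_[m["cx"]+m["fx"]*c[:,0]/c[:,2],m["cy"]+m["fy"]*c[:,1]/c[:,2]]*1.4+.2
a=np.radians(np.arange(0,360,3))
def sil(x,y,yaw,lean):
    M=R.from_euler("ZY",[yaw,lean]).as_matrix(); out=[]
    for t in(-.007,.007): out.append(np.c_[t+0*a,.072*np.cos(a),.072*np.sin(a)])
    p=np.vstack(out)@M.T+[x,y,.098]; return P(p)
def ext(p):
    at=lambda row,w:None
    import cv2
    h=cv2.convexHull(p.astype(np.float32))[:,0]
    res=[]
    for row in(200,270,340):
        xs=[]
        for i in range(len(h)):
            A,B=h[i],h[(i+1)%len(h)]
            if (A[1]-row)*(B[1]-row)<0: xs.append(A[0]+(row-A[1])/(B[1]-A[1])*(B[0]-A[0]))
        res+= [min(xs),max(xs)] if xs else [0,0]
    return np.array(res+[h[:,1].min(),h[:,1].max()])
obs=np.array([406.5,433,405,434,403,430.5,157,387])
f=lambda v:ext(sil(*v))-obs
R_=least_squares(f,[.45,-.218,-.06,0],diff_step=1e-3,x_scale=[.01,.01,.05,.05])
print(R_.x,R_.fun.round(1)); x,y,yaw,l=R_.x
print("yaw,lean deg",np.degrees([yaw,l]),"top",x+.072*np.sin(l),y)
```

```text
[ 0.45004463 -0.21805977 -0.07068545 -0.02210279] [-0.7  0.8 -0.6 -0.4 -0.   0.5 -1.   1.3]
yaw,lean deg [-4.04997805 -1.26639679] top 0.44845335661384245 -0.21805977094865953
```

>>> jog_arm --increments "11 -1 -20 0 0 -0.8 1;0 0 -30 0 0 0 1;0 0 -23 0 0 0 1;0 0 -10 0 0 0 1;0 0 0 0 0 0 1;0 0 0 0 0 0 0.5;0 0 0 0 0 0 0;0 0 0 0 0 0 0;0 0 0 0 0 0 0;0 0 0 0 0 0 0;0 0 0 0 0 0 0;0 0 0 0 0 0 0"

```text
time_s: 4.65
tool_pos: [0.4491, -0.2192, 0.3221]
orientation: [0.0, 0.732, 0.681, 0.0]
wrist_force: [-0.0, 1.0, 5.2]
grip_width: 0.145
grip_force: 60.7
```

>>> jog_arm --increments "0 0 5 0 0 0 0;0 0 10 0 0 0 0;0 0 16 0 0 0 0;0 0 20 0 0 0 0;0 0 20 0 0 0 0;0 0 20 0 0 0 0;0 0 12 0 0 0 0;0 0 9 0 0 0 0;-1 10 0 0 0 0.2 0;-1 20 0 0 0 0.3 0;-1 30 0 0 0 0.3 0;-1 35 0 0 0 0.3 0"

```text
time_s: 6.15
tool_pos: [0.4444, -0.1228, 0.4329]
orientation: [-0.001, 0.726, 0.688, -0.001]
wrist_force: [0.2, 1.0, -2.8]
grip_width: 0.151
grip_force: 59.6
```

>>> jog_arm --increments "-1 35 0 0 0 0.3 0;-1 35 0 0 0 0.3 0;-1 35 0 0 0 0.3 0;-1 35 0 0 0 0.3 0;0 35 0 0 0 0.3 0;0 35 0 0 0 0.3 0;0 35 0 0 0 0.3 0;0 35 0 0 0 0.3 0;0 30 0 0 0 0.3 0;0 20 0 0 0 0.3 0;0 0 0 0 0 0 0;0 0 0 0 0 0 0"

```text
time_s: 7.65
tool_pos: [0.4411, 0.2044, 0.4336]
orientation: [0.001, 0.708, 0.706, -0.001]
wrist_force: [0.3, -0.1, -4.0]
grip_width: 0.151
grip_force: 59.6
```

```bash
python3 w.py w2
```

```text
7.65 [0.4411 0.2044 0.4336] y yaw -0.13249273846617451 z [-0.    -0.002 -1.   ] [ 0.29069725 -0.10766892 -3.99821327]
```

View pics/w2.png

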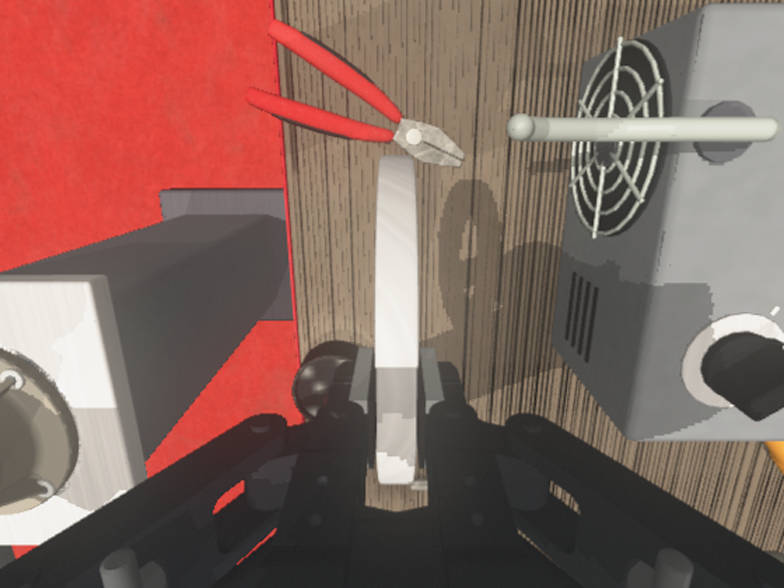

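Wrist view: the ring is held upright. The hook tip is at (519,127), the bar runs along row about 129 to (770,129), and the knob skirt is near (748,362).

Run:
```python
from h import *
import json
s=json.load(open("w2.json")); f=lambda u,v,z:print((u,v),onz("wrist",u/1.4,v/1.4,z,s).round(4))
f(519,127,.222);f(600,128.5,.198);f(640,129,.197);f(768,129,.2);f(725,132,.16)
f(747,362,.163);f(708,3,.16);f(637,438,.16)
print("ring ends", onz("wrist",397/1.4,157/1.4,.21,s),onz("wrist",396/1.4,484/1.4,.21,s))
```

```text
(519, 127) [0.4888 0.287  0.222 ]
(600, 128.5) [0.5302 0.2873 0.198 ]
(640, 129) [0.5481 0.2871 0.197 ]
(768, 129) [0.6015 0.2869 0.2   ]
(725, 132) [0.6113 0.287  0.16  ]
(747, 362) [0.6504 0.1575 0.163 ]
(708, 3) [0.5905 0.3452 0.16  ]
(637, 438) [0.5953 0.1024 0.16  ]
ring ends [0.44214064 0.27584906 0.21      ] [0.44142386 0.11074369 0.21      ]
```

>>> jog_arm --increments "0 12 0 0 0 0 0;0 25 0 0 0 0 0;0 25 0 0 0 0 0;0 15 0 0 0 0 0;0 6 0 0 0 0 0;0 0 0 0 0 0 0;10 0 0 0 0 0 0;20 0 0 0 0 0 0;25 0 0 0 0 0 0;25 0 0 0 0 0 0;15 0 0 0 0 0 0;7 0 0 0 0 0 0"

```text
time_s: 9.2
tool_pos: [0.5444, 0.2875, 0.4335]
orientation: [0.001, 0.708, 0.706, -0.0]
wrist_force: [0.1, 0.0, -2.4]
grip_width: 0.147
grip_force: 59.6
```

>>> jog_arm --increments "0 0 -10 0 0 0 0;0 0 -15 0 0 0 0;0 0 -12 0 0 0 0;0 0 -6 0 0 0 0;0 0 -3 0 0 0 0;0 0 0 0 0 0 0;0 0 0 0 0 0 0"

```text
time_s: 10.07
tool_pos: [0.5431, 0.289, 0.3883]
orientation: [0.0, 0.707, 0.707, 0.001]
wrist_force: [0.2, -0.2, -3.0]
grip_width: 0.151
grip_force: 59.5
```

Run:
```python
from h import *
import cv2
w=observe(); print(w["tool_pos"],w["wrist_force"])
im=read_camera("scene")[:,:,::-1]; cv2.imwrite("pics/s2.png",cv2.resize(im[140:235,200:320],None,fx=6,fy=6,interpolation=cv2.INTER_CUBIC))
```

```text
[0.54311342 0.28895631 0.38827287] [ 0.22622739 -0.15064238 -3.04271886]
```

View pics/s2.png

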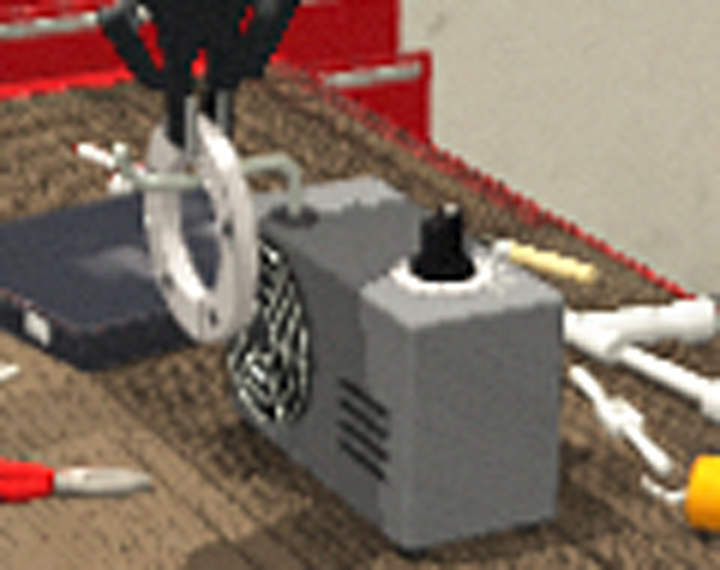

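The ring is threaded on the bar, which passes through the hole at about (190,180). I'll lower it to contact.

>>> jog_arm --increments "0 -1 -3 0 0 0 0;0 0 -2 0 0 0 0;0 0 -1 0 0 0 0;0 0 0 0 0 0 0;0 0 0 0 0 0 0"

```text
time_s: 10.75
tool_pos: [0.5431, 0.2877, 0.3834]
orientation: [0.0, 0.707, 0.707, 0.001]
wrist_force: [-1.6, -1.6, 6.3]
grip_width: 0.15
grip_force: 60.8
```

>>> jog_arm --increments "0 0 0 0 0 0 0.25;0 0 0 0 0 0 0.35;0 0 0 0 0 0 0.42;0 0 0 0 0 0 0.42;0 0 3 0 0 0 0.42;0 0 6 0 0 0 0.42;0 0 12 0 0 0 0.42;0 0 15 0 0 0 0.42;0 0 20 0 0 0 0.42;0 0 15 0 0 0 0.42;0 0 0 0 0 0 1"

```text
time_s: 12.12
tool_pos: [0.5433, 0.2878, 0.4547]
orientation: [0.001, 0.707, 0.707, 0.002]
wrist_force: [0.3, 0.7, 0.7]
grip_width: 0.617
grip_force: 0.0
```

```bash
python3 w.py w3; sleep 0
python3 - <<'E'
from h import *
import cv2,json
a=cv2.imread("pics/w3.png"); im=read_camera("scene")[:,:,::-1]
o=np.zeros((500,800,3),np.uint8); b=cv2.resize(im[150:240,200:290],(400,400),interpolation=cv2.INTER_CUBIC)
o[:400,:400]=b; w=a[140:588,284:784]; o[:358,400:]=cv2.resize(w,(400,358)); cv2.imwrite("pics/m3.png",o)
E
```

```text
12.125 [0.5433 0.2878 0.4547] y yaw -0.012541545110210736 z [ 0.003  0.002 -1.   ] [0.34732109 0.66926816 0.70479488]
```

View pics/m3.png

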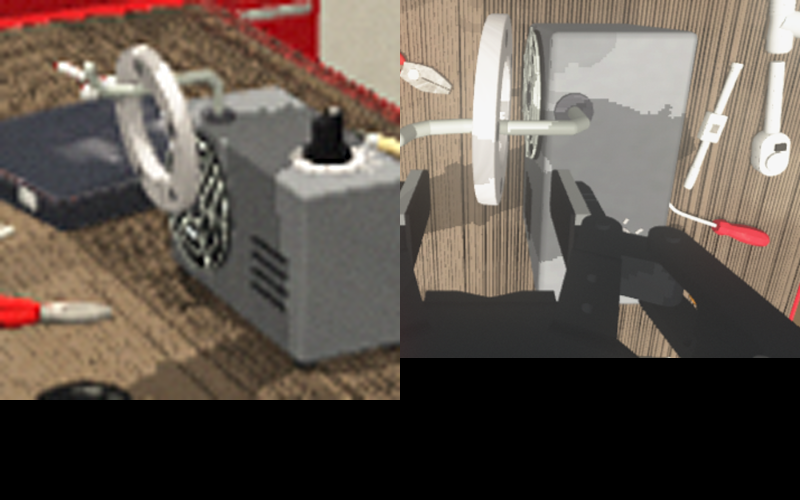

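The ring hangs on the bar behind the upturn. Next I'll move above the knob.

>>> jog_arm --increments "12 -16 0 0 0 -6 1;12 -16 0 0 0 -6.5 1;13 -17 0 0 0 -6.5 1;13 -17 0 0 0 -6.5 1;13 -17 0 0 0 -6.5 1;13 -17 0 0 0 -6.5 1;12 -16 0 0 0 -6.5 1;10 -16 0 0 0 -6.5 1;0 0 0 0 0 0 1;0 0 0 0 0 0 1"

```text
time_s: 13.48
tool_pos: [0.6406, 0.157, 0.452]
orientation: [-0.001, 0.944, 0.331, -0.001]
wrist_force: [-0.0, 1.0, 0.0]
grip_width: 0.995
grip_force: 0.0
```

```bash
python3 w.py w4
```

```text
13.475 [0.6406 0.157  0.452 ] y yaw -51.3589802918821 z [-0.002  0.001 -1.   ] [-0.03782239  1.01684775  0.0146871 ]
```

View pics/w4.png

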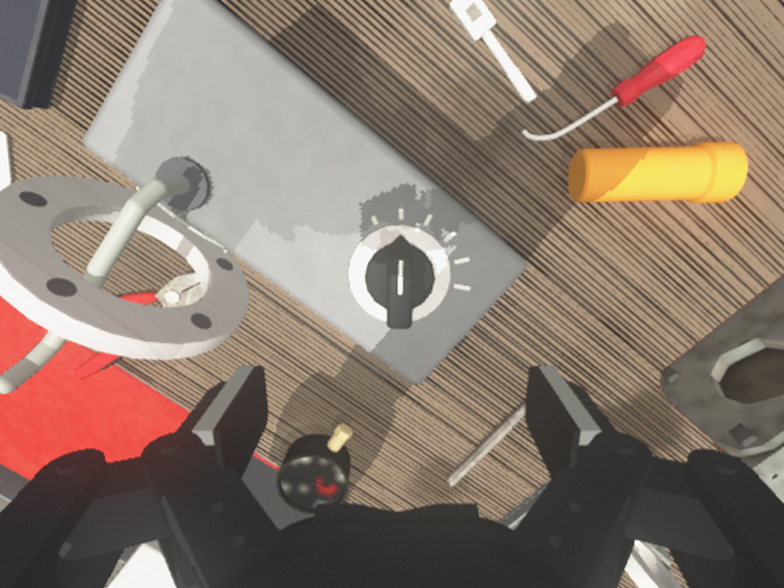

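Wrist view: the bar grip is vertical in the picture at column 400, so it lines up with the tool. The nose at (400,238) points to the second tick, and the skirt centre is at (400,273).

Run:
```python
from h import *
import json
s=json.load(open("w4.json")); f=lambda u,v,z:onz("wrist",u/1.4,v/1.4,z,s)
for a in[(400,273.5,.166),(400,238,.166),(401,263,.2),(401,293,.2),(399,328,.198),(183,185,.16)]: print(a,f(*a).round(4))
```

```text
(400, 273.5, 0.166) [0.6458 0.1578 0.166 ]
(400, 238, 0.166) [0.6624 0.1713 0.166 ]
(401, 263, 0.2) [0.6577 0.167  0.2   ]
(401, 293, 0.2) [0.6451 0.1569 0.2   ]
(399, 328, 0.198) [0.6284 0.1448 0.198 ]
(183, 185, 0.16) [0.6076 0.2871 0.16  ]
```

>>> jog_arm --increments "3.5 0 -30 0 0 0 1;0 0 -35 0 0 0 1;0 0 -25 0 0 0 1;0 0 -12 0 0 0 1;0 0 -3 0 0 0 1;0 0 0 0 0 0 0.5;0 0 0 0 0 0 0;0 0 0 0 0 0 0;0 0 0 0 0 0 0;0 0 0 0 0 0 0;0 0 0 0 0 0 0"

```text
time_s: 14.9
tool_pos: [0.6438, 0.157, 0.3485]
orientation: [-0.001, 0.944, 0.33, -0.0]
wrist_force: [-4.6, 2.0, 5.3]
grip_width: 0.151
grip_force: 60.2
```

>>> jog_arm --increments "0 0 0 0 0 -6 0;0 0 0 0 0 -7 0;0 0 0 0 0 -7 0;0 0 0 0 0 -7 0;0 0 0 0 0 -7 0;0 0 0 0 0 -7 0;0 0 0 0 0 -7 0;0 0 0 0 0 -7 0;0 0 0 0 0 -7 0;0 0 0 0 0 -7 0;0 0 0 0 0 -6 0;0 0 0 0 0 0 0"

```text
time_s: 16.4
tool_pos: [0.6438, 0.157, 0.3485]
orientation: [-0.0, 0.95, -0.313, -0.001]
wrist_force: [-4.5, 2.5, 6.2]
grip_width: 0.154
grip_force: 60.4
```

Run:
```python
from h import *
s=observe(); m=q(s["orientation"]).as_matrix(); print("yaw",np.degrees(np.arctan2(m[1,1],m[0,1])),s["tool_pos"],s["wrist_force"],s["ft_torque"])
```

```text
yaw -126.4589942896076 [0.64378527 0.15695576 0.34848765] [-4.50924127  2.47106099  6.22165959] [ 0.42543491  1.07009545 -0.03239758]
```

Turned by 75.1°. Releasing and rising.

>>> jog_arm --increments "0 0 0 0 0 0 0.5;0 0 0 0 0 0 1;0 0 0 0 0 0 1;0 0 0 0 0 0 1;0 0 10 0 0 0 1;0 0 25 0 0 0 1;0 0 30 0 0 0 1;0 0 30 0 0 0 1;0 0 10 0 0 0 1;0 0 0 0 0 0 1;0 0 0 0 0 0 1;0 0 0 0 0 0 1"

```text
time_s: 17.9
tool_pos: [0.6443, 0.1562, 0.4513]
orientation: [0.0, 0.95, -0.313, -0.001]
wrist_force: [0.5, -0.9, 0.2]
grip_width: 0.997
grip_force: 0.0
```

```bash
python3 w.py w5
python3 - <<'E'
from h import *
import cv2
a=cv2.imread("pics/w5.png"); im=read_camera("scene")[:,:,::-1]
o=np.zeros((588,800,3),np.uint8); o[:420,:400]=cv2.resize(im[150:234,200:280],(400,420),interpolation=cv2.INTER_CUBIC)
o[:400,400:]=a[100:500,200:600]; cv2.imwrite("pics/m5.png",o)
E
```

```text
17.9 [0.6443 0.1562 0.4513] y yaw -126.51226678151788 z [-0.002 -0.    -1.   ] [ 0.49048965 -0.87099402  0.22867005]
```

View pics/m5.png

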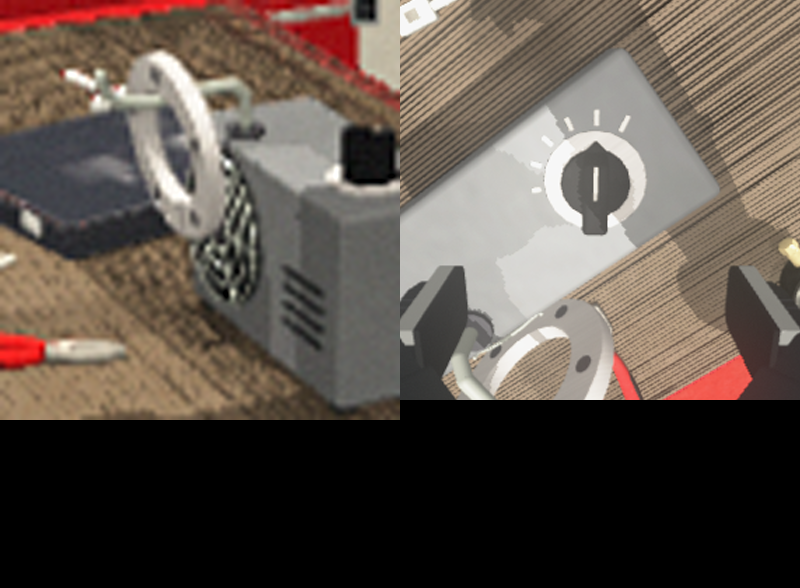

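The knob nose at (596,145) points at the fifth tick, three clicks clockwise of the second. The ring hangs clear on the bar, and the gripper is free of everything.

```bash
python3 -c "
from station import *
print(hand_in())"
```

```text
the job is handed in; nothing more can be done
None
```

The larger ring hangs released on the J-hook, the knob stands three clicks clockwise of its start (second tick to fifth), and the job is handed in; the hand-in gave no verdict.

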